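# Sort the feed rollers back into their own cradles

### The job

The three colour-coded feed rollers on the electronics bench were put back in each other's cradles: move each one to the cradle of its own colour, spindle dropped into both slots until both ends rest on the bottom, and leave the black spare cradle empty. You may park a roller in the black cradle on the way; do not drop a roller or lay one down on the bench or a base plate, and leave the parts bin, jar and multimeter where they are.

Things in the scene. Friction and masses are not known exactly. Their poses are not given: they have to be found in the camera images.
- roller_blue: loose blue feed roller: rigid blue cylinder, diameter 50, 34 mm long, on a fixed 8 mm steel spindle 88 mm long over all (27 mm out at each side); 0.15-0.31 kg. Origin at its centre, y axis along the spindle (x, z turn as it rolls; ends alike). Starts seated level in the yellow cradle, centre 55 mm above the bench.
- roller_yellow: loose yellow feed roller: rigid yellow cylinder, diameter 50, 34 mm long, on a fixed 8 mm steel spindle 88 mm long over all (27 mm out at each side); 0.15-0.31 kg. Origin at its centre, y axis along the spindle (x, z turn as it rolls; ends alike). Starts seated level in the green cradle, centre 55 mm above the bench.
- roller_green: loose green feed roller: rigid green cylinder, diameter 50, 34 mm long, on a fixed 8 mm steel spindle 88 mm long over all (27 mm out at each side); 0.15-0.31 kg. Origin at its centre, y axis along the spindle (x, z turn as it rolls; ends alike). Starts seated level in the blue cradle, centre 55 mm above the bench.
- cradle_blue: blue cradle, fixed; base 84 (x) x 108 (y) x 6 mm, origin under its centre at bench height. Two 6 mm cheeks, inner faces at y = +-26 mm, 37 mm wide in x, 75 high, each with an open slot at x = 0: 11 wide, bottom 51 mm up, flared from 61 up to a 35 mm mouth. Seated, the spindle lies along y, centre 55 mm up, 9 mm end play each way; open to fingers at +-x. Starts occupied.
- cradle_yellow: yellow cradle, fixed; base 84 (x) x 108 (y) x 6 mm, origin under its centre at bench height. Two 6 mm cheeks, inner faces at y = +-26 mm, 37 mm wide in x, 75 high, each with an open slot at x = 0: 11 wide, bottom 51 mm up, flared from 61 up to a 35 mm mouth. Seated, the spindle lies along y, centre 55 mm up, 9 mm end play each way; open to fingers at +-x. Starts occupied.
- cradle_green: green cradle, fixed; base 84 (x) x 108 (y) x 6 mm, origin under its centre at bench height. Two 6 mm cheeks, inner faces at y = +-26 mm, 37 mm wide in x, 75 high, each with an open slot at x = 0: 11 wide, bottom 51 mm up, flared from 61 up to a 35 mm mouth. Seated, the spindle lies along y, centre 55 mm up, 9 mm end play each way; open to fingers at +-x. Starts occupied.
- cradle_spare: black spare cradle, fixed; base 84 (x) x 108 (y) x 6 mm, origin under its centre at bench height. Two 6 mm cheeks, inner faces at y = +-26 mm, 37 mm wide in x, 75 high, each with an open slot at x = 0: 11 wide, bottom 51 mm up, flared from 61 up to a 35 mm mouth. Seated, the spindle lies along y, centre 55 mm up, 9 mm end play each way; open to fingers at +-x. Starts empty.
- parts_bin: bystander: open orange parts bin, 100 x 130 x 50 mm, empty, loose, origin at the centre of its underside; leave alone
- flux_jar: bystander: amber jar with white cap, 56 mm diameter, 70 mm tall, loose, origin at the centre of its underside; leave alone
- multimeter: bystander: red handheld multimeter lying flat, 90 x 150 mm, about 47 mm high over its dial, loose, origin at the centre of its underside; leave alone
There are look-alikes about, which are no part of the job. Leave any purple look-alike of the roller_green alone.

How it is judged:
At the end, for the whole second after the job is handed in: Each roller lies in the cradle of its own colour: centre within 4 mm of the slots' middle line, 51 to 58 mm above the bench, within 12 mm of the cradle's middle along the spindle, spindle within 0.1 rad of the cradle's y axis; released and at rest (so the spare is empty) (x of roller_blue in the frame of cradle_blue between -0.004 and 0.004 m and y of roller_blue in the frame of cradle_blue between -0.012 and 0.012 m and z of roller_blue in the frame of cradle_blue between 0.051 and 0.058 m and angle between the y axis of roller_blue and the y axis of cradle_blue, either way round below 0.1 rad and linear speed of each of roller_blue, roller_yellow, roller_green below 0.02 m/s and angular speed of each of roller_blue, roller_yellow, roller_green below 0.3 rad/s and x of roller_yellow in the frame of cradle_yellow between -0.004 and 0.004 m and y of roller_yellow in the frame of cradle_yellow between -0.012 and 0.012 m and z of roller_yellow in the frame of cradle_yellow between 0.051 and 0.058 m and angle between the y axis of roller_yellow and the y axis of cradle_yellow, either way round below 0.1 rad and x of roller_green in the frame of cradle_green between -0.004 and 0.004 m and y of roller_green in the frame of cradle_green between -0.012 and 0.012 m and z of roller_green in the frame of cradle_green between 0.051 and 0.058 m and angle between the y axis of roller_green and the y axis of cradle_green, either way round below 0.1 rad); the robot touches nothing.
It fails at once if a roller is dropped or laid down off the cradle slots, on the bench or on a base plate (height (world z) of any of roller_blue, roller_yellow, roller_green below 0.037 m).
It fails at once if the parts bin is pushed out of its place by more than 25 mm (distance of parts_bin from where it was at the start of the episode above 0.025 m).
It fails at once if the flux jar is pushed out of its place by more than 25 mm (distance of flux_jar from where it was at the start of the episode above 0.025 m).
It fails at once if the multimeter is pushed out of its place by more than 25 mm (distance of multimeter from where it was at the start of the episode above 0.025 m).
It also fails if it takes over 120 s, if anything falls off the work surface, if the arm or the gripper's body presses on something with over 40 N, if the wrist force passes 120 N, or if a joint passes its speed limit or range.

### The arm

A 7-joint arm with a two-finger parallel gripper is mounted at the origin on the work surface. World frame = base frame: x ahead of the robot, y to its left, z up, the work surface at z = 0. Lengths are in m, angles in rad, forces in N, time in s.
With the tool pointing down it reaches from about 0.425 to 0.875 m from the base axis. Payload 8.4 kg.
Tool frame: the origin (TCP) lies midway between the tips of the shut fingers; the grasp point (between the pads) lies behind it (bot.hold_point_z is the z of the grasp point in the tool frame, in m); z points along the fingers, x is the direction in which the jaws open and shut, and the axes are right-handed (so a half turn about z gives the same grasp; the last joint's range is limited). The gripper opens to 85 mm and grips with 20 to 120 N. Pads are 22 mm wide; open, the fingers measure 114 mm over their backs; the gripper's body (76 mm by 85 mm) begins 54 mm behind the grasp point. The pads swing forward as they close: fully open they stand 13 mm farther back than shut.
Start: joints at [1.234, 0.333, 0.04, 1.465, -0.013, 1.343, -0.059], TCP at [0.153, -0.632, 0.231] pointing down, gripper open.
Joint ranges: [-2.58, 2.58], [-0.38, 2.09], [-1.3, 1.39], [0.25, 2.4], [-1.5, 4.64], [0.08, 2.09], [-2.65, 2.65]. Speed limits (rad/s): [2.22, 2.22, 2.79, 2.79, 3.14, 3.14, 3.14].

### API

Orientations are given as a unit quaternion [w, x, y, z].
In Python, from cell import bot gives the robot as it stands. Calls block until the motion is done:
- bot.move_ptp(position, orientation): joint-space move of the TCP to a pose.
- bot.movel(position, rotation=None, speed=0.15, threshold=None): straight line of the TCP; rotation=None keeps the orientation; speed is the mean speed in m/s. With threshold (N) it stops when the force on the tool has changed by that much, and returns True; else False.
- bot.movej(angles): joint-space move.
- bot.release() and bot.grasp(effort=None): open the fingers fully, or close them until they stop; effort is the grip in N (None keeps the last).
- bot.dwell(seconds).
- bot.ik(position, orientation): joint angles nearest the present ones, or None.
- bot.get_image(name): name is "scene" or "top" or "wrist"; returns the picture (400x640x3 uint8, blue, green, red); there is no depth.
- bot.get_calibration(name): a dict with "vfov" (degrees; the focal length in pixels is half the picture's height over the tangent of half this angle, whatever the lens; pixels are square), "cx", "cy" (the principal point, pixels), "rvec" (rotation vector, rad) and "tvec" (3), from world to camera coordinates, as OpenCV has them. Camera axes: x right, y down, z forward; pixel columns grow to the right and rows downward; lengths in m; the calibration is good to about 2 mm. A picture is of the moment at which its call begins: read the wrist's pose just before it. get_calibration takes no time and is no camera call; for the wrist camera it gives the pose at the moment of the call.
A pose or a line that the arm cannot do raises bot.MotionError and nothing moves.
- bot.hand_in(): hands the job in, once; it reports no verdict.
Trained networks look in the newest picture that a camera, given by its name, has taken for a name from the list of things; names that differ only in an ending like _2 or _b are one class to them, and where a whole thing is asked for, a point or a joint stands for the part that bears it (a point fixed in the world has none). Each returns a list of dicts, best first, with "p" (0 to 1); they miss things now and then, are a little off and sometimes report something else, mostly with a low value. They report only what shows in the picture. A call takes as long as a camera call. They do not tell look-alikes from the thing itself.
- bot.spot_in(camera, label): "position" ([x, y, z] in m, in world coordinates, good to about 4 mm: the middle of the surface that is visible of it).
- bot.cut_out(camera, label): "region" (400x640 bool, what is visible of it).
- bot.spot_point(camera, label): "position" ([x, y, z] in m, in world coordinates, good to about 4 mm: a listed point, or the origin of a listed thing).
Readings, each from a call of its own:
- bot.current_time_s(): time.
- bot.current_joint_positions(): joint angles.
- bot.current_qd(): joint speeds.
- bot.current_effort(): joint torques, N m.
- bot.current_position(): TCP position.
- bot.current_eef_rot(): TCP orientation.
- bot.current_wrist_force(): force on the tool from outside, world axes, zero at the start.
- bot.current_ft_torque(): the same for the moment, N m.
- bot.current_gripper_width(): opening from 0.0 (shut) to 1.0 (fully open).
Only numpy, scipy, OpenCV 4.12 (cv2) and the standard library are available. Lean on these libraries where they do the work, as an engineer would, in place of code of your own. Each camera call takes 0.05 s, during which the arm holds its last target. There are 200 camera calls.

## Working session

There is one attempt and no reset: what is moved stays moved. The work goes in short steps, each a Python script; the robot and the scene stay as the last script left them, time stands still between calls to the robot, and variables do not carry over. Pictures are saved under pics/ and viewed, about 12 in all and at most 16, crops included, and the job is handed in when it is done.

```bash
mkdir -p pics; ls; python3 - <<'E'
from cell import bot
import cv2,numpy as np
for n in("scene","top"):
    im=bot.get_image(n);cv2.imwrite(f"pics/{n}0.png",im)
    c=bot.get_calibration(n);print(n,c)
    for l in["roller_blue","roller_yellow","roller_green","cradle_blue","cradle_yellow","cradle_green","cradle_spare","parts_bin","flux_jar","multimeter"]:
        print(l,[(np.round(d["position"],3).tolist(),round(d["p"],2)) for d in bot.spot_point(n,l)[:3]])
print(bot.hold_point_z,bot.current_time_s(),bot.current_eef_rot(),bot.current_position())
E
```

```text
pics
scene {'vfov': 52.35773577652458, 'cx': 321.4760665411371, 'cy': 194.16442206350166, 'rvec': array([ 2.48234785,  0.78130084, -0.20696919]), 'tvec': array([-0.50489826, -0.25697298,  1.25904428])}
roller_blue [([0.635, -0.096, 0.053], 0.76), ([0.633, -0.092, 0.001], 0.43)]
roller_yellow [([0.459, 0.014, 0.052], 0.53), ([0.468, -0.218, -0.001], 0.31)]
roller_green [([0.508, 0.2, 0.026], 0.86), ([0.638, 0.228, 0.06], 0.53)]
cradle_blue [([0.64, 0.226, -0.001], 0.76)]
cradle_yellow [([0.634, -0.094, 0.0], 0.67)]
cradle_green [([0.457, 0.018, 0.006], 0.61)]
cradle_spare [([0.471, -0.218, 0.001], 0.65)]
parts_bin [([0.439, 0.382, -0.0], 0.86), ([0.634, -0.098, 0.055], 0.45)]
flux_jar [([0.735, 0.048, -0.002], 0.73), ([0.456, 0.017, 0.003], 0.62)]
multimeter [([0.666, -0.38, 0.001], 0.62)]
top {'vfov': 46.59615859707269, 'cx': 332.14559817488356, 'cy': 195.16994290965036, 'rvec': array([ 2.08795428, -2.14929578,  0.20002212]), 'tvec': array([0.01627743, 0.59667789, 1.09300283])}
roller_blue []
roller_yellow [([0.455, 0.013, 0.052], 0.58)]
roller_green [([0.515, 0.197, 0.026], 0.92), ([0.64, 0.234, 0.056], 0.69)]
cradle_blue [([0.64, 0.223, -0.002], 0.63)]
cradle_yellow [([0.637, -0.092, 0.0], 0.96)]
cradle_green [([0.455, 0.022, -0.001], 0.82)]
cradle_spare [([0.467, -0.22, -0.004], 0.72)]
parts_bin [([0.437, 0.389, -0.003], 0.66), ([0.456, 0.016, 0.05], 0.22)]
flux_jar [([0.736, 0.049, 0.001], 0.95), ([0.635, -0.098, 0.059], 0.48)]
multimeter [([0.664, -0.382, -0.001], 0.76)]
-0.0187 1.1 [ 5.04209464e-06  7.85974662e-01 -6.18258708e-01 -1.83645091e-06] [ 0.15308714 -0.63170067  0.23132078]
```

View pics/top0.png

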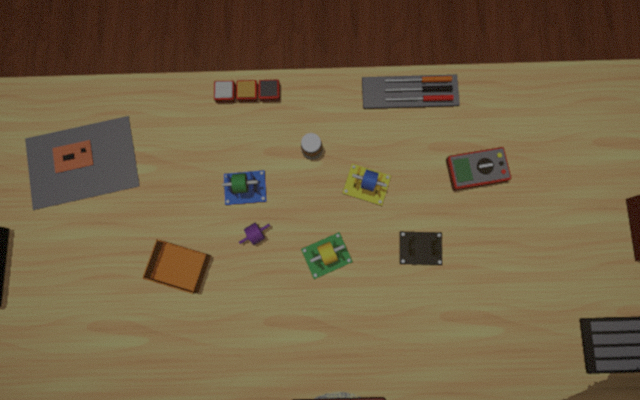

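View pics/scene0.png

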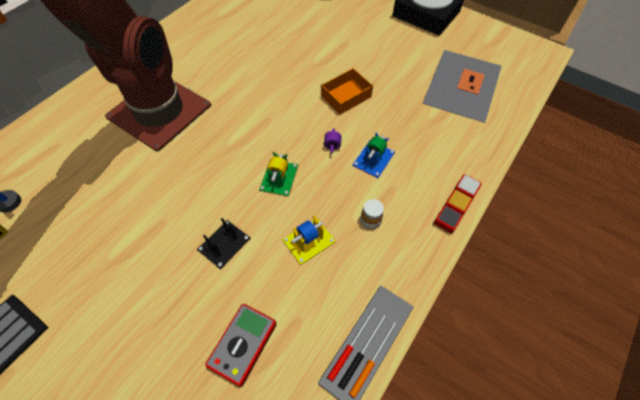

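The top view shows the blue cradle at about (245,187) with the green roller, and the green cradle at (328,255) with the yellow roller. The yellow cradle at (368,184) holds the blue roller, and the black spare at (421,248) is empty. The purple decoy is at (255,233) and the jar at (311,145). The networks' positions agree with this. Next I'll measure each cradle from above with the wrist camera.

```bash
cat > h.py <<'E'
from cell import bot
import cv2,numpy as np
from scipy.spatial.transform import Rotation as R
def quat(yaw):  # tool down, tool x along yaw
    q=(R.from_euler('z',yaw)*R.from_euler('x',np.pi)).as_quat(); return [q[3],q[0],q[1],q[2]]
def cam(n="wrist"):
    c=bot.get_calibration(n);Rm=cv2.Rodrigues(np.array(c["rvec"]))[0]
    return c,Rm,-Rm.T@np.array(c["tvec"])
def back(px,z,c,Rm,o):
    f=200/np.tan(np.radians(c["vfov"]/2));px=np.atleast_2d(px).astype(float)
    d=np.c_[(px[:,0]-c["cx"])/f,(px[:,1]-c["cy"])/f,np.ones(len(px))]@Rm
    return o+d*((z-o[2])/d[:,2])[:,None]
def proj(P,c):
    f=200/np.tan(np.radians(c["vfov"]/2));K=np.array([[f,0,c["cx"]],[0,f,c["cy"]],[0,0,1]])
    return cv2.projectPoints(np.atleast_2d(P).astype(float),np.array(c["rvec"]),np.array(c["tvec"]),K,None)[0][:,0]
E
python3 - <<'E'
from h import *
C=dict(spare=(.469,-.219),yellow=(.636,-.093),green=(.456,.02),blue=(.64,.225))
c,Rm,o=cam(); w,x,y,z=bot.current_eef_rot(); T=R.from_quat([x,y,z,w]).as_matrix()
p=np.array(bot.current_position()); off=T.T@(o-p); print("cam in tool",off,"axis",T.T@Rm[2],c["vfov"])
for n,(X,Y) in C.items():
    for yaw in (0.,np.pi):
        q=quat(yaw);M=R.from_euler('z',yaw).as_matrix()@np.diag([1,-1,-1.])
        tgt=np.array([X,Y,.36])-M@off
        # optical axis tilt: aim so that the view ray hits the cradle
        j=bot.ik(tgt,q)
        print(n,yaw,tgt.round(3),None if j is None else np.round(j,2))
E
```

```text
cam in tool [-0.00081473 -0.07566077 -0.14234649] axis [1.55029205e-04 2.98716638e-01 9.54341839e-01] 63.20936831757997
spare 0.0 [ 0.47  -0.295  0.218] [ 0.85  0.18 -0.41  1.7   0.07  1.28  0.42]
spare 3.141592653589793 [ 0.468 -0.143  0.218] None
yellow 0.0 [ 0.637 -0.169  0.218] [ 0.62  0.42 -0.58  1.43  0.23  1.36  0.03]
yellow 3.141592653589793 [ 0.635 -0.017  0.218] None
green 0.0 [ 0.457 -0.056  0.218] [ 0.71 -0.02 -0.67  1.89 -0.01  1.26  0.05]
green 3.141592653589793 [0.455 0.096 0.218] None
blue 0.0 [0.641 0.149 0.218] [ 0.42  0.56 -1.04  1.42  0.48  1.43 -0.62]
blue 3.141592653589793 [0.639 0.301 0.218] [ 0.16  0.69 -1.1   1.28  0.61  1.51  2.27]
```

```bash
python3 - <<'E'
from h import *
import pickle
off=np.array([-.0008,-.0757,-.1423]); data={}
C=dict(spare=(.469,-.219),yellow=(.636,-.093),green=(.456,.02),blue=(.64,.225))
tiles=[]
for n,(X,Y) in C.items():
    M=np.diag([1,-1,-1.]); tgt=np.array([X,Y,.36])-M@off
    bot.move_ptp(tgt,quat(0)); bot.dwell(.2)
    cal=cam(); im=bot.get_image("wrist"); c,Rm,o=cal
    d=bot.cut_out("wrist","cradle_"+n)
    reg=max(d,key=lambda k:k["p"])["region"] if d else None
    inn=dict(yellow="blue",green="yellow",blue="green").get(n)
    rr=bot.spot_point("wrist","roller_"+inn) if inn else []
    rc=bot.cut_out("wrist","roller_"+inn) if inn else []
    data[n]=(cal,im,reg,rc); cv2.imwrite(f"pics/w_{n}.png",im)
    print(n,"p",[round(k["p"],2) for k in d],"roller",[(np.round(k["position"],4).tolist(),round(k["p"],2)) for k in rr])
    if reg is not None:
        m=cv2.findNonZero(reg.astype(np.uint8))[:,0]
        P=back(m,.006,*cal)[:,:2]
        (cx,cy),s,a=cv2.minAreaRect((P*1000).astype(np.float32)); print("rect",round(cx,1),round(cy,1),np.round(s,1),round(a,2))
        im=im.copy(); im[cv2.morphologyEx(reg.astype(np.uint8),cv2.MORPH_GRADIENT,np.ones((2,2)))>0]=(255,0,255)
    print(cv2.minMaxLoc(im[:,:,0])[:2]); tiles.append(cv2.convertScaleAbs(im,alpha=1.5))
pickle.dump(data,open("d.pkl","wb"))
cv2.imwrite("pics/w4.png",cv2.resize(np.vstack([np.hstack(tiles[:2]),np.hstack(tiles[2:])]),(800,500)))
print(bot.current_time_s())
E
```

```text
spare p [0.6] roller []
rect 466.2 -221.0 [108.  84.] 87.45
(0.0, 255.0)
yellow p [0.79] roller [([0.6363, -0.0951, 0.0518], 0.61)]
rect 635.5 -91.0 [108.3  84.6] 70.37
(0.0, 255.0)
green p [0.59] roller [([0.4583, 0.0147, 0.0554], 0.64)]
rect 454.6 18.1 [ 84.8 107.7] 22.36
(0.0, 255.0)
blue p [0.68] roller [([0.639, 0.2286, 0.0542], 0.84), ([0.5151, 0.197, 0.0211], 0.63)]
rect 636.7 226.3 [ 83.8 108.6] 3.58
(0.0, 255.0)
7.0667
```

View pics/w4.png

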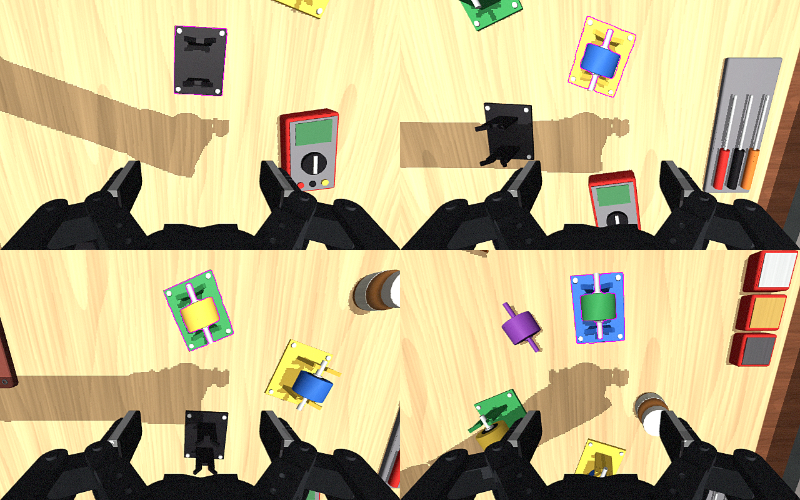

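All four plates measure 108 x 84 mm, within 1 mm of the stated size, and the outlines fit the picture. Now I'll locate the rollers along their cradles and do the first move, blue roller to the spare cradle.

```bash
cat >> h.py <<'E'
CR={k:np.array([x,y,np.radians(a)]) for k,(x,y,a) in dict(spare=(.4662,-.2210,-2.55),yellow=(.6355,-.0910,-19.63),green=(.4546,.0181,22.36),blue=(.6367,.2263,3.58)).items()}
GZ=.030; UP=.15
def roller_off(cal,reg,yaw,xy):
    m=cv2.findNonZero(reg.astype(np.uint8))[:,0]; P=back(m,.055,*cal)[:,:2]-xy
    Q=P@np.array([[np.cos(yaw),-np.sin(yaw)],[np.sin(yaw),np.cos(yaw)]])
    return (Q.min(0)+Q.max(0))/2*1e3,np.ptp(Q,axis=0)*1e3
def F(): return np.round(bot.current_wrist_force(),1)
def pick(name,dy):
    x,y,a=CR[name]; x-=np.sin(a)*dy; y+=np.cos(a)*dy
    bot.move_ptp([x,y,UP],quat(a)); bot.release()
    print("down hit",bot.movel([x,y,GZ],speed=.08,threshold=15)); f=F()
    bot.grasp(effort=30); bot.dwell(.2); print("grasp w",round(bot.current_gripper_width(),3),"dF",F()-f)
    bot.grasp(effort=60); bot.dwell(.1)
    print("lift hit",bot.movel([x,y,UP],speed=.1)); print("held w",round(bot.current_gripper_width(),3),F(),"t",bot.current_time_s())
def place(name,dy=0.):
    x,y,a=CR[name]; x-=np.sin(a)*dy; y+=np.cos(a)*dy
    bot.move_ptp([x,y,UP],quat(a)); bot.dwell(.2); f=F()
    h1=bot.movel([x,y,GZ+.026],speed=.1,threshold=12)
    h=h1 or bot.movel([x,y,GZ],speed=.04,threshold=10)
    print("place hit",h1,h,"z above nominal",round(bot.current_position()[2]-GZ,4),"dF",F()-f)
E
python3 - <<'E'
from h import *
import pickle
D=pickle.load(open("d.pkl","rb")); r={}
for n in("yellow","green","blue"):
    cal,im,reg,rc=D[n]
    for k in rc:
        o,s=roller_off(cal,k["region"],CR[n][2],CR[n][:2]); print(n,round(k["p"],2),o.round(1),s.round(1))
        if n not in r: r[n]=o,s
o,s=r["yellow"]
if abs(o[1])<10 and abs(s[1]-88)<5:
    pick("yellow",o[1]/1e3)
    im=bot.get_image("wrist"); cv2.imwrite("pics/held.png",im)
E
```

```text
yellow 0.61 [ 0.1 -3.3] [50.4 88.8]
green 0.92 [-0.1 -3. ] [51.2 89.2]
blue 0.8 [0.1 3.1] [49.9 88.3]
blue 0.7 [-114.8  -19.1] [55.5 73.3]
blue 0.58 [-183.9 -151. ] [106.3  75.9]
down hit False
grasp w 0.579 dF [-1.  -0.7  5. ]
lift hit False
held w 0.57 [ 0.1  0.6 -1.8] t 12.2083
```

```bash
python3 - <<'E'
from h import *
place("spare")
bot.get_image("scene")
cv2.imwrite("pics/p1.png",cv2.resize(bot.get_image("scene")[180:300,160:360],(800,480)))
E
```

```text
place hit False True z above nominal 0.0003 dF [-2.   0.   9.3]
```

View pics/p1.png

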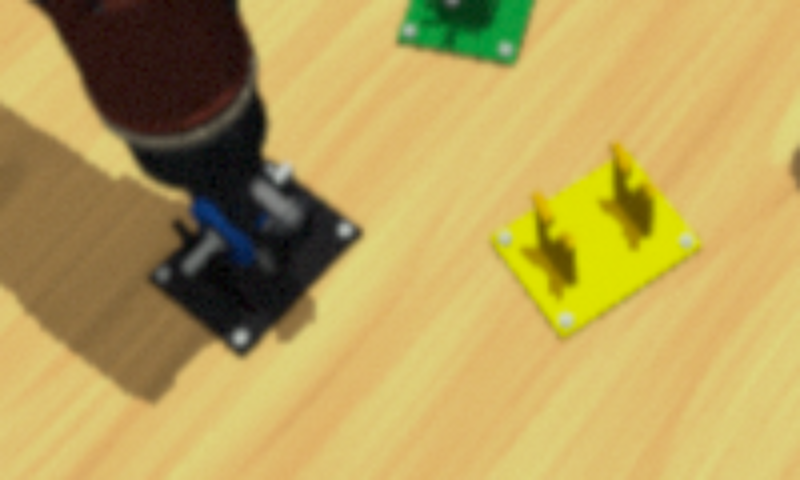

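The crop shows the blue roller in the black cradle at about (235,230) and the yellow cradle empty. Contact came 0.3 mm above the nominal seated height, so it is seated. I'll release it and move on to the yellow roller.

```bash
cat >> h.py <<'E'
def letgo():
    bot.release(); bot.dwell(.3); p=bot.current_position(); bot.movel([p[0],p[1],UP],speed=.12)
E
python3 - <<'E'
from h import *
letgo(); pick("green",-.003)
if .5<bot.current_gripper_width()<.65: place("yellow")
print(bot.current_time_s())
E
```

```text
down hit False
grasp w 0.579 dF [-2.1 -0.7  5.7]
lift hit False
held w 0.566 [ 0.1  0.6 -1.6] t 22.125
place hit False True z above nominal 0.0004 dF [-1.3 -1.3  9. ]
24.9
```

```bash
python3 - <<'E'
from h import *
letgo(); pick("blue",.0031)
if .5<bot.current_gripper_width()<.65: place("green")
z=bot.current_position()[2]
if z<GZ+.003:
    letgo()
    # look at blue roller in the spare
    X,Y,_=CR["spare"]; off=np.array([-.0008,-.0757,-.1423])
    bot.move_ptp(np.array([X,Y,.36])-np.diag([1,-1,-1.])@off,quat(0)); bot.dwell(.2)
    cal=cam(); bot.get_image("wrist")
    for k in bot.cut_out("wrist","roller_blue"):
        o,s=roller_off(cal,k["region"],CR["spare"][2],CR["spare"][:2]); print(round(k["p"],2),o.round(1),s.round(1))
print(bot.current_time_s())
E
```

```text
down hit False
grasp w 0.58 dF [-2.1 -1.5  3.6]
lift hit False
held w 0.567 [ 0.9 -0.3 -3.2] t 32.175
place hit False True z above nominal 0.0002 dF [-1.6 -0.1 10.7]
0.72 [-1.4  0.2] [49.7 86.9]
38.6167
```

```bash
python3 - <<'E'
from h import *
pick("spare",0.)
if .5<bot.current_gripper_width()<.65: place("blue")
if bot.current_position()[2]<GZ+.003:
    letgo()
    off=np.array([-.0008,-.0757,-.1423]); tiles=[]
    for n in("blue","green","yellow"):
        X,Y,a=CR[n]
        bot.move_ptp(np.array([X,Y,.36])-np.diag([1,-1,-1.])@off,quat(0)); bot.dwell(.2)
        cal=cam(); im=bot.get_image("wrist"); tiles.append(im[:260,100:540])
        for k in bot.cut_out("wrist","roller_"+n)[:2]:
            o,s=roller_off(cal,k["region"],a,[X,Y]); print(n,round(k["p"],2),o.round(1),s.round(1))
    tiles.append(bot.get_image("scene")[60:320,120:560])
    cv2.imwrite("pics/end.png",cv2.resize(np.vstack([np.hstack(tiles[:2]),np.hstack(tiles[2:])]),(800,473)))
    for l in("parts_bin","flux_jar","multimeter"): print(l,[np.round(d["position"],3).tolist() for d in bot.spot_point("scene",l)[:1]])
print(bot.current_time_s())
E
```

```text
down hit False
grasp w 0.575 dF [-1.5 -1.   3.3]
lift hit False
held w 0.566 [-0.   0.3 -3.6] t 43.2667
place hit False True z above nominal 0.0004 dF [-2.3 -1.6 10.3]
blue 0.64 [-1.1  0.3] [51.  88.9]
blue 0.48 [ -13.8 -253.2] [90.8 78.4]
green 0.92 [-1.5  0.5] [51.  89.3]
yellow 0.85 [-1.5 -0.6] [51.3 88.6]
parts_bin [[0.439, 0.388, -0.001]]
flux_jar [[0.734, 0.052, -0.001]]
multimeter [[0.664, -0.38, 0.001]]
52.3583
```

View pics/end.png

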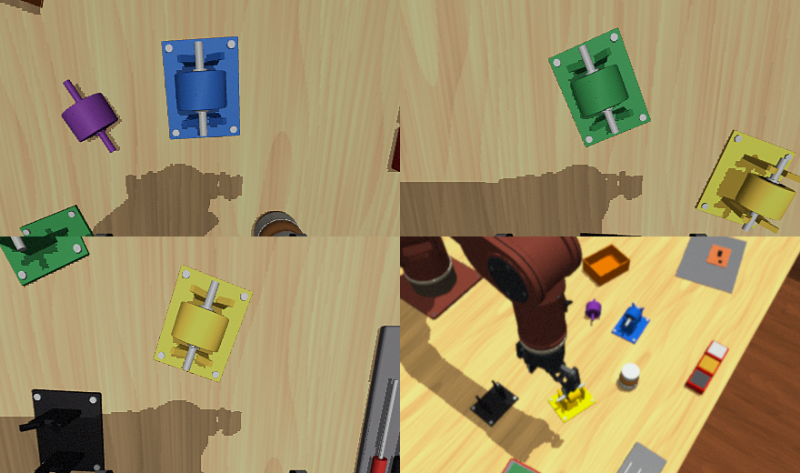

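The picture shows each roller in its own colour's cradle: blue at (200,90), green at (600,90) and yellow at (200,325). The black cradle at (65,430) is empty and nothing else has moved, so I'm handing in.

```bash
python3 -c "
from cell import bot
bot.dwell(.3);print(bot.hand_in(),bot.current_time_s())"
```

```text
the job is handed in; nothing more can be done
the job is handed in; nothing more can be done
```

All three rollers are in the cradles of their own colour, the black spare is empty, and the job is handed in. No verdict is reported. I parked the blue roller in the spare, moved yellow to the yellow cradle, green to the green cradle, then blue from the spare to the blue cradle.

- **Seating:** every placing touched bottom within 0.4 mm of the seated height. The last wrist pictures put each roller about 1.1–1.5 mm off the slots' middle line and at most 0.6 mm off centre along the spindle. Both are inside the limits, and the spindles look aligned with their cradles. I did not measure height or spindle angle again after release.
- **Side offset:** all three offsets are to the same side, consistent with rollers resting against one slot wall.
- **Bystanders:** the parts bin, jar and multimeter were found within the networks' few millimetres of their starting places. The purple look-alike was not touched.
- **Time:** the clock read 52.4 s just before hand-in.
- **Disagreements:** none of my checks failed. The networks returned a few false or look-alike detections, such as a second, low-confidence "blue roller", and I ignored those.

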